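# Wedge the mould tight in the casting frame

## Task

Get the casting frame ready for a pour: slide the orange thumb wedge firmly along its ramp until it jams, so that the aluminium bar is driven up tight against the blue-and-white mould and holds it clamped against the back stop. Leave the mould lying flat in the frame, and let go of the wedge.

Things in the scene. Friction and masses are not known exactly. Their poses are not given: they have to be found in the camera images.
- wedge (a joint): travel of the captive orange thumb wedge along its straight track, in m: starts at 0 to 0.015, grows as it goes in, track ends at 0.075. It meets the bar at 0.017 to 0.038, pushes it, and jams on the mould near 0.055 to 0.060; more push only tightens it. Drag 2 N, 5 to 7 N with bar and mould moving; push to about 13 N at the jam for a firm hold. It stays where left and cannot lift or turn.
- wedge_thumb (a point): centre of the grip on the wedge's upright fin, 72 mm above the table; fin 16 mm (x) by 26 mm (y), its top 18 mm above this point. Moves with the wedge. y axis: level, the way the wedge must slide (thin end first); x: across, from guide rail to bar and mould; z up. The rest of the frame tops out 25 mm below this point, so grip any faces or push from behind. Wedge 100 mm long, slope 1:5.
- bar: loose aluminium bar, 110 mm (y) long, 28 mm high, 18 to 40 mm thick, lying in the frame between two dark end cheeks so that it slides only across (x); sloped face to the wedge, flat face to the mould. Origin: middle of the flat face at its underside, 12 mm above the table; x points from wedge to mould, z up. Starts 0.5 to 7 mm short of the mould. 0.25 kg.
- mould: two-part casting mould, a block 73 mm (x) by 90 mm (y) by 32 mm high, white below, blue above with two dark pour holes; lies loose in the frame between the bar and the dark back stop, 1 to 3 mm from the stop. Origin: centre of its underside, 12 mm above the table; x points to the stop, z up. 0.2 to 0.3 kg.
Mind the look-alikes: they are no part of the job. There is more than one size of the bar; the job needs the middle-sized.

How it is judged:
By the outcome, as a careful person would: the job done as asked, in the order asked, and still so for the second after the job is handed in, with the robot touching nothing.
It also fails if it takes over 29 s, if anything falls off the work surface, if the arm or the gripper's body presses on something with over 40 N, if the wrist force passes 120 N, or if a joint passes its speed limit or range.

## Robot

A 6-joint arm with a two-finger parallel gripper is mounted at the origin on the work surface. World frame = base frame: x ahead of the robot, y to its left, z up, the work surface at z = 0. Lengths are in mm, angles in degrees, forces in N, time in s.
With the tool pointing down it reaches from about 325 to 775 mm from the base axis. Payload 5.5 kg.
Tool frame: the origin (TCP) lies midway between the tips of the shut fingers; the grasp point (between the pads) lies 19 mm behind it; z points along the fingers, y is the line along which they close (so a half turn about z gives the same grasp; the last joint's range is limited). The gripper opens to 85 mm and grips with 20 to 120 N. Pads are 22 mm wide; open, the fingers measure 114 mm over their backs; the gripper's body (76 mm by 85 mm) begins 54 mm behind the grasp point. The pads swing forward as they close: fully open they stand 13 mm farther back than shut.
Start: joints at [-70.629, 5.22, 70.514, -0, 104.267, -3.249], TCP at [230.775, -553.859, 231.275] pointing down, gripper open.
Joint ranges: [-164.24, 164.24], [-49.07, 125.15], [9.68, 141.18], [-86.29, 266.29], [3.28, 154.24], [-151.56, 151.56]. Speed limits (degrees/s): [147.25, 147.25, 172.46, 180, 180, 180].

## Interface

Orientations are given as a 3x3 rotation matrix whose columns are the frame's x, y, z axes.
In Python, from rig import telemetry, read_camera, calibration, robot gives the robot as it stands. The module is installed in compiled form; this text tells all that it offers.
- The arm moves only by the tool servo_tool, never from a script. Its argument "series" is text: rows parted by semicolons, each of 4 numbers parted by spaces: the shift along the tool's x, y, z in cm, then the turn about the tool's z in rad. A call has 1 to 5 rows; each row shifts and turns the commanded pose from where the row before left it, along the tool's axes as they then stand; what a row does not reach is not made up. A row lasts 1/12 s, in which the tool goes at most 41.7 mm and 7.16 degrees, less where a joint would pass 70% of its speed; a pose out of reach is approached as far as the arm can. A call with a gripper value outside its range is refused whole. "grip" is the finger opening in cm, from 0 to 8.54, set as the call begins (left out, the last holds). The fingers move at their own pace and stop on an object; "force" is the grip in N (left out, the last holds). Time passes only in rows, so rows that do not move let the fingers close. It gives the time, the measured TCP pose, the force, the opening and the grip force at its end, in the units of the state.
- telemetry.sense(): the state, without advancing time (a new reading comes with each control period).
- read_camera(name): name is "side" or "top"; returns the picture (384x512x3 uint8, blue, green, red); there is no depth.
- calibration(name): a dict with "intrinsics" (3x3 intrinsics, pixels), "rvec" (rotation vector, rad) and "tvec" (3), from world to camera coordinates, as OpenCV has them. Camera axes: x right, y down, z forward; pixel columns grow to the right and rows downward; lengths in mm; the calibration is good to about 2 mm. A picture is of the moment at which its call begins. calibration takes no time and is no camera call.
- robot.hand_in(): hands the job in; it is judged then, once.
The state is a dict: "time_s": time; "joint_positions": joint angles; "joint_vel": joint speeds; "tau": joint torques, N m; "eef_pos": TCP position; "tool_rot": TCP orientation; "ft_force": force on the tool from outside, world axes, zero at the start; "moment": the same for the moment, N m; "finger_gap": opening from 0.0 (shut) to 1.0 (fully open); "finger_force": force on a finger pad.
Only numpy, scipy, OpenCV 4.12 (cv2) and the standard library are available. Lean on these libraries where they do the work, as an engineer would, in place of code of your own. Each camera call takes 0.05 s, during which the arm holds its last target. There are 200 camera calls.

## Working session

There is one attempt and no reset: what is moved stays moved. The work goes in short steps, Python scripts to look and compute and a tool call to move; the robot and the scene stay as the last step left them, time stands still between calls to the robot, and variables do not carry over. Pictures are saved under pics/ and viewed, at most 10 in all, crops included, and the job is handed in when it is done.

Besides the shell and the picture viewer there is one more tool, called after ">>>" in YAML: its name, and indented under it one key for each argument. servo_tool: Moves the arm, as the interface text tells. Its arguments: {"type":"object","properties":{"series":{"type":"string"},"grip":{"type":"number"},"force":{"type":"number"}},"required":["series"]}

```bash
mkdir -p pics
cat > h.py <<'E'
import numpy as np, cv2
from rig import telemetry, read_camera, calibration, robot
def ray(name,uv):
    c=calibration(name);K=np.array(c["intrinsics"],float);R=cv2.Rodrigues(np.array(c["rvec"],float))[0];t=np.array(c["tvec"],float).ravel()
    d=R.T@np.linalg.inv(K)@np.array([uv[0],uv[1],1.]);return -R.T@t,d
def at_z(name,uv,z):
    o,d=ray(name,uv);return o+d*(z-o[2])/d[2]
def proj(name,p):
    c=calibration(name);return cv2.projectPoints(np.array([p],float),np.array(c["rvec"],float),np.array(c["tvec"],float),np.array(c["intrinsics"],float),None)[0].ravel()
E
python3 - <<'E'
from h import *
for n in("top","side"):
    im=read_camera(n);cv2.imwrite(f"pics/{n}0_raw.png",im);cv2.imwrite(f"pics/{n}0.png",cv2.resize(im,(800,600),interpolation=cv2.INTER_CUBIC));print(n,ray(n,(256,192)))
print(telemetry.sense())
E
```

```text
top (array([416.33709178,   8.66826379, 718.59689337]), array([ 0.13332697,  0.01182717, -0.99104939]))
side (array([157.4479942 , 575.30002571, 484.48280608]), array([ 0.44038866, -0.73564316, -0.5151969 ]))
{'time_s': 0.1, 'joint_positions': array([-7.06260025e+01,  5.25901877e+00,  7.05780750e+01,  5.43926468e-05,
        1.04267816e+02, -3.24898849e+00]), 'joint_vel': array([ 0.08078116, -0.08351856, -0.17311522,  0.02639655,  0.12426534,
       -0.00145604]), 'tau': array([ 3.81656297e-03, -4.60214424e+01, -4.19220257e+01,  8.37637594e-05,
        1.05669544e-02, -2.82621052e-06]), 'eef_pos': array([ 230.70391088, -553.57645248,  230.23110863]), 'tool_rot': array([[ 9.23055913e-01,  3.84665328e-01, -6.06539376e-04],
       [ 3.84665792e-01, -9.23054302e-01,  1.72763349e-03],
       [ 1.04691923e-04, -1.82801726e-03, -9.99998324e-01]]), 'ft_force': array([ 0.56546043,  0.18405872, -0.65712989]), 'moment': array([ 0.03148126, -0.06620772, -0.04878066]), 'finger_force': 0.0, 'finger_gap': 0.9989183821718142}
```

View pics/top0.png

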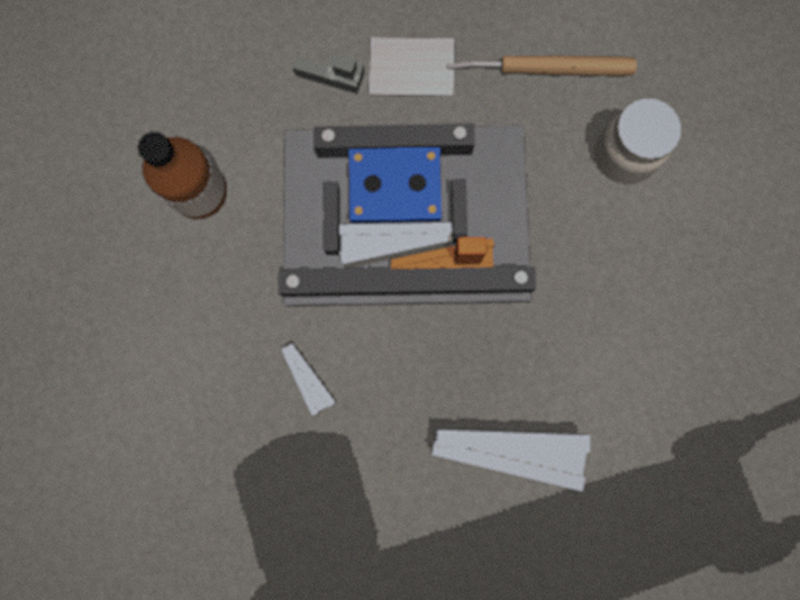

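View pics/side0.png

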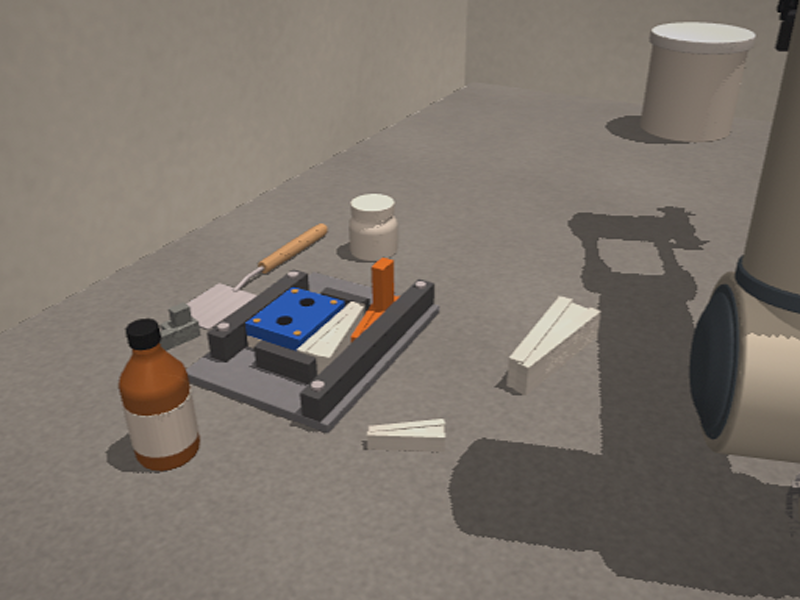

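The top picture shows the mould at (395,185), the middle-sized bar lying in the frame at (397,242) and the orange fin at (471,248). The look-alikes are a small bar at (308,380) and a large bar at (512,458), both outside the frame. The orange-brown bottle at (180,170) is no wedge. I choose the fin at (471,248) and check it in one close crop.

Run:
```python
from h import *
im=cv2.imread("pics/top0_raw.png");a=cv2.resize(im[75:200,175:350],None,fx=4.5,fy=4.5,interpolation=cv2.INTER_CUBIC)
cv2.imwrite("pics/crop_top.png",cv2.convertScaleAbs(a,alpha=1.7,beta=20))
s=.64
P=lambda u,v,z:at_z("top",(u*s,v*s),z)
# rail top z~47 screws, fin
for n,u,v,z in[("r1",292,281,47),("r2",521,277,47),("s1",328,135,47),("s2",460,132,47),("fin",471,248,80)]:print(n,P(u,v,z).round(1))
```

```text
r1 [522.5 121.1  47. ]
r2 [531.9 -98.8  47. ]
s1 [669.8  92.5  47. ]
s2 [675.9 -38.2  47. ]
fin [552.1 -47.6  80. ]
```

View pics/crop_top.png

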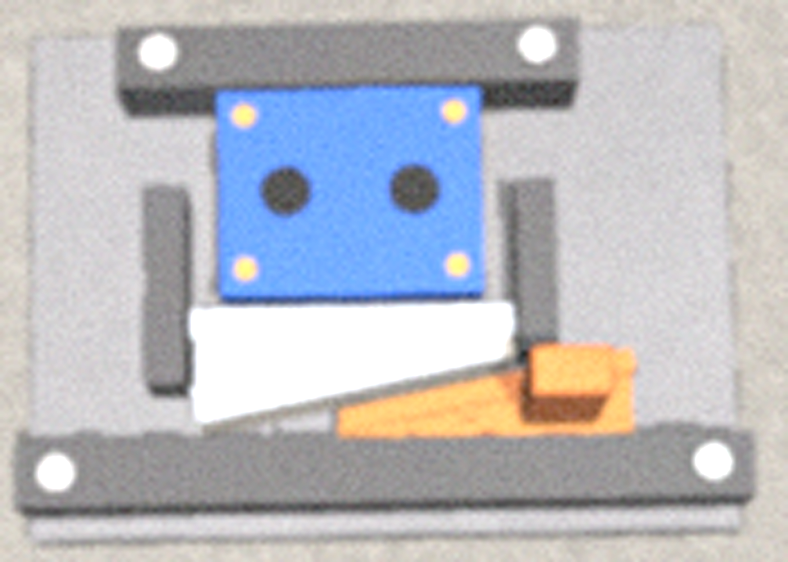

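The crop confirms it: orange wedge against the rail, fin top at about crop (572,370), thin end pointing left towards the bar's thick end, and the bar seated between the cheeks with a small gap to the mould. I'll push the fin from behind with shut fingers.

Run:
```python
from h import *
P=lambda u,v,z:at_z("top",(175+u/4.5,75+v/4.5),z)
print("fin top corners",[P(u,v,90).round(1) for u,v in((530,347),(615,347),(530,393),(613,395))])
c=P(572,370,90);print(c, proj("side",c)/.64)
yh=P(58,471,47)-P(713,461,47);yh/=np.linalg.norm(yh);print(yh)
for d in(-60,-24):print(d,c+d*yh)
s=telemetry.sense();R=s["tool_rot"]
g=c-65*yh;g[2]=130
print("goal",g,"tool shift mm",R.T@(g-s["eef_pos"]),"turn",-(np.arctan2(yh[1],yh[0])-np.arctan2(R[1,0],R[0,0])))
```

```text
fin top corners [array([559.2, -34.4,  90. ]), array([559.9, -61.1,  90. ]), array([544.5, -34.6,  90. ]), array([544.5, -60.6,  90. ])]
[552.15927381 -47.64385055  90.        ] [382.84338964 262.92395888]
[-0.04087662  0.9991642   0.        ]
-60 [ 554.61187099 -107.59370266   90.        ]
-24 [553.14031268 -71.62379139  90.        ]
goal [ 554.81625409 -112.58952366  130.        ] tool shift mm [ 468.79590744 -282.19687675  100.7962175 ] turn -1.216838608235818
```

>>> servo_tool:
  series: "3 -1.8 0 0;3 -1.8 0 0;3 -1.8 0 0;3 -1.8 0 0;3 -1.8 0 0"
  grip: 0
  force: 60

```text
time_s: 0.52
eef_pos: [335.1, -411.6, 230.7]
tool_rot: [[0.923, 0.384, -0.0], [0.384, -0.923, 0.001], [-0.0, -0.001, -1.0]]
ft_force: [0.3, 0.3, 0.3]
finger_gap: 0.301
finger_force: 0.0
```

>>> servo_tool:
  series: "3 -1.8 0 0;3 -1.8 0 0;3 -1.8 0 0;3 -1.8 0 0;3 -1.8 0 0"

```text
time_s: 0.93
eef_pos: [439.0, -270.7, 230.8]
tool_rot: [[0.923, 0.385, -0.001], [0.385, -0.923, 0.0], [-0.0, -0.001, -1.0]]
ft_force: [0.3, -0.5, 0.2]
finger_gap: -0.001
finger_force: 0.0
```

>>> servo_tool:
  series: "3 -1.8 0 0;3 -1.8 0 0;3 -1.8 0 0;3 -1.8 0 0;3 -1.8 0 0"

```text
time_s: 1.35
eef_pos: [542.9, -129.9, 230.8]
tool_rot: [[0.923, 0.385, -0.001], [0.385, -0.923, 0.0], [-0.001, -0.0, -1.0]]
ft_force: [0.0, -0.4, 0.3]
finger_gap: 0.004
finger_force: 0.0
```

>>> servo_tool:
  series: "0 0 0 -0.12;0 0 0 -0.12;0 0 0 -0.12;0 0 0 -0.12;0 0 0 -0.12"

```text
time_s: 1.77
eef_pos: [542.2, -131.3, 230.6]
tool_rot: [[0.539, 0.842, -0.001], [0.842, -0.539, 0.0], [-0.0, -0.001, -1.0]]
ft_force: [-0.5, -0.4, -0.4]
finger_gap: -0.001
finger_force: 0.0
```

>>> servo_tool:
  series: "0 0 0 -0.12;0 0 0 -0.12;0 0 0 -0.12;0 0 0 -0.12;0 0 0 -0.12"

```text
time_s: 2.18
eef_pos: [542.1, -131.5, 230.7]
tool_rot: [[-0.03, 1.0, -0.001], [1.0, 0.03, 0.0], [0.0, -0.001, -1.0]]
ft_force: [0.6, 0.4, 0.4]
finger_gap: -0.001
finger_force: 0.0
```

```bash
cat > go.py <<'E'
from h import *
import sys
d,z=map(float,sys.argv[1:3])
c=np.array([552.16,-47.64,0]);yh=np.array([-.0409,.9992,0])
s=telemetry.sense();R=s["tool_rot"];g=c+d*yh;g[2]=z
print(s["time_s"],s["eef_pos"].round(1),"shift mm",(R.T@(g-s["eef_pos"])).round(1),"turn",-(np.arctan2(yh[1],yh[0])-np.arctan2(R[1,0],R[0,0])),s["ft_force"].round(1),s["finger_gap"],s["joint_positions"].round(0))
E
python3 go.py -55 64
```

```text
2.1833 [ 542.1 -131.5  230.7] shift mm [ 28.4  13.3 166.6] turn -0.010945504306293596 [0.6 0.4 0.4] -0.0005800618680647897 [-17.  -1.  77.  -0. 104. -19.]
```

>>> servo_tool:
  series: "0.6 0.27 3.2 -0.011;0.6 0.27 3.2 0;0.6 0.27 3.2 0;0.6 0.27 3.2 0;0.4 0.27 3.2 0"

```text
time_s: 2.6
eef_pos: [554.5, -102.5, 69.3]
tool_rot: [[-0.035, 0.999, -0.001], [0.999, 0.035, 0.0], [0.0, -0.001, -1.0]]
ft_force: [-0.2, -0.2, -0.3]
finger_gap: 0.0
finger_force: 0.0
```

>>> servo_tool:
  series: "0 0 0.5 0;0 0 0 0"

```text
time_s: 2.77
eef_pos: [552.9, -102.5, 63.1]
tool_rot: [[-0.035, 0.999, -0.007], [0.999, 0.036, 0.001], [0.002, -0.006, -1.0]]
ft_force: [0.4, 0.4, 0.8]
finger_gap: -0.001
finger_force: 0.0
```

```bash
python3 go.py -24 64
python3 - <<'E'
from h import *
im=read_camera("top");a=cv2.resize(im[75:225,175:375],None,fx=4,fy=4,interpolation=cv2.INTER_CUBIC)
cv2.imwrite("pics/c1.png",cv2.convertScaleAbs(a,alpha=1.7,beta=20))
E
```

```text
2.7667 [ 552.9 -102.5   63.1] shift mm [30.9  1.4 -0.9] turn -0.005405804792412594 [0.4 0.4 0.8] -0.0007831714650788127 [-14.   2.  91.  -0.  87. -16.]
```

View pics/c1.png

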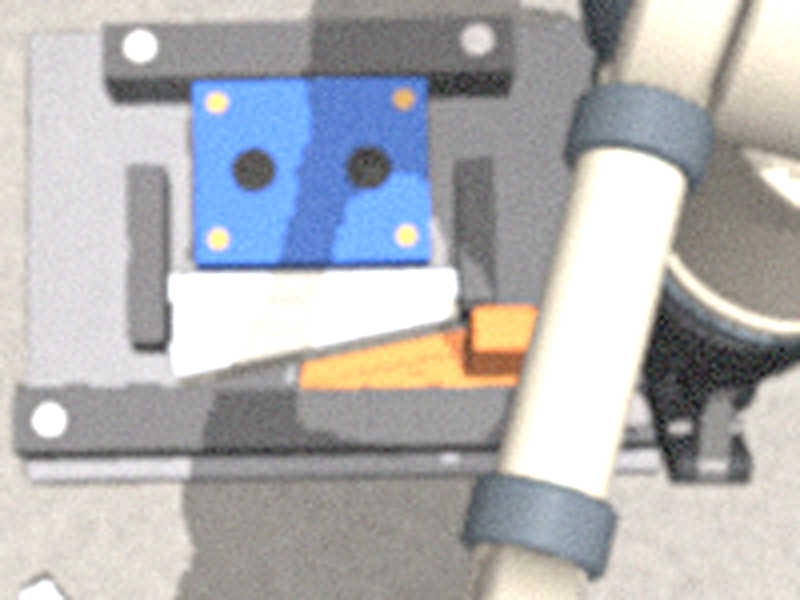

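The arm hides the fingers. The fin, bar and mould are undisturbed and the fin's left edge is at about crop (470,310). I'll creep up to the fin.

>>> servo_tool:
  series: "0.8 0.14 0 -0.006;0.8 0 0 0;0.8 0 0 0;0.5 0 0 0;0 0 0 0"

```text
time_s: 3.23
eef_pos: [555.6, -72.8, 67.4]
tool_rot: [[-0.043, 0.999, 0.002], [0.999, 0.043, 0.0], [0.0, 0.002, -1.0]]
ft_force: [0.2, 0.4, -0.2]
finger_gap: 0.001
finger_force: 0.0
```

>>> servo_tool:
  series: "0.3 0 0 0;0.3 0 0 0;0.3 0 0 0;0.3 0 0 0;0.3 0 0 0"

```text
time_s: 3.65
eef_pos: [554.7, -59.3, 66.5]
tool_rot: [[-0.041, 0.999, 0.0], [0.999, 0.041, -0.0], [-0.0, 0.0, -1.0]]
ft_force: [0.9, -2.8, 1.9]
finger_gap: -0.004
finger_force: 1.2
```

>>> servo_tool:
  series: "0.3 0 0 0;0.3 0 0 0;0.3 0 0 0;0.3 0 0 0;0.3 0 0 0"

```text
time_s: 4.07
eef_pos: [553.9, -43.8, 66.3]
tool_rot: [[-0.041, 0.999, 0.0], [0.999, 0.041, -0.0], [-0.0, 0.0, -1.0]]
ft_force: [-0.5, -3.8, 0.9]
finger_gap: 0.004
finger_force: 1.4
```

>>> servo_tool:
  series: "0.2 0 0 0;0.2 0 0 0;0.2 0 0 0;0.2 0 0 0;0.2 0 0 0"

```text
time_s: 4.48
eef_pos: [553.5, -34.0, 66.3]
tool_rot: [[-0.041, 0.999, -0.0], [0.999, 0.041, -0.0], [-0.0, -0.0, -1.0]]
ft_force: [0.2, -3.6, 2.4]
finger_gap: -0.001
finger_force: 1.4
```

>>> servo_tool:
  series: "0.2 0 0 0;0.2 0 0 0;0.2 0 0 0;0.2 0 0 0"

```text
time_s: 4.82
eef_pos: [553.2, -26.3, 66.3]
tool_rot: [[-0.041, 0.999, -0.0], [0.999, 0.041, -0.001], [-0.001, -0.0, -1.0]]
ft_force: [-0.6, -3.7, 1.4]
finger_gap: -0.001
finger_force: 2.5
```

>>> servo_tool:
  series: "0.15 0 0 0;0.15 0 0 0;0.15 0 0 0;0.15 0 0 0"

```text
time_s: 5.15
eef_pos: [552.9, -20.4, 66.3]
tool_rot: [[-0.041, 0.999, -0.0], [0.999, 0.041, -0.001], [-0.001, -0.0, -1.0]]
ft_force: [0.1, -4.3, 1.6]
finger_gap: 0.003
finger_force: 2.5
```

>>> servo_tool:
  series: "0.1 0 0 0;0.1 0 0 0;0.1 0 0 0;0.1 0 0 0"

```text
time_s: 5.48
eef_pos: [552.7, -18.5, 66.4]
tool_rot: [[-0.04, 0.999, -0.0], [0.999, 0.04, -0.005], [-0.005, -0.0, -1.0]]
ft_force: [-0.1, -14.5, 1.2]
finger_gap: -0.0
finger_force: 7.5
```

>>> servo_tool:
  series: "0.1 0 0 0;0.1 0 0 0;0.1 0 0 0"

```text
time_s: 5.73
eef_pos: [552.5, -18.1, 66.5]
tool_rot: [[-0.038, 0.999, -0.0], [0.999, 0.038, -0.009], [-0.009, -0.001, -1.0]]
ft_force: [-0.7, -23.2, 2.1]
finger_gap: 0.002
finger_force: 11.6
```

It jams at y ≈ -18 with the force up to 23 N. I'll back off and look.

>>> servo_tool:
  series: "-0.7 0 0 0;-1 0 0 0;-1 0 0 0;-1 0 0 0;-1 0 0 0"

```text
time_s: 6.15
eef_pos: [554.5, -60.6, 66.0]
tool_rot: [[-0.041, 0.999, -0.0], [0.999, 0.041, 0.001], [0.001, -0.0, -1.0]]
ft_force: [0.8, 0.7, 1.1]
finger_gap: 0.003
finger_force: 0.0
```

>>> servo_tool:
  series: "-2.5 0 0 0;-2 0 -2.5 0;-2 0 -3 0;-2 0 -3 0;-2 0 -3 0"

```text
time_s: 6.57
eef_pos: [558.5, -166.3, 182.2]
tool_rot: [[-0.041, 0.999, -0.001], [0.999, 0.041, 0.001], [0.001, -0.0, -1.0]]
ft_force: [-0.2, 0.4, 0.6]
finger_gap: 0.001
finger_force: 0.0
```

```bash
python3 go.py -24 64
python3 - <<'E'
from h import *
im=read_camera("top");a=cv2.resize(im[75:205,175:350],None,fx=4.5,fy=4.5,interpolation=cv2.INTER_CUBIC)
cv2.imwrite("pics/c2.png",cv2.convertScaleAbs(a,alpha=1.7,beta=20))
im=read_camera("side");a=cv2.resize(im[150:285,115:290],None,fx=4.4,fy=4.4,interpolation=cv2.INTER_CUBIC)
cv2.imwrite("pics/c3.png",cv2.convertScaleAbs(a,alpha=1.3,beta=10))
E
```

```text
6.5667 [ 558.5 -166.3  182.2] shift mm [ 94.7  -1.4 118.3] turn 4.763183829781248e-05 [-0.2  0.4  0.6] 0.0007882710575935785 [-20.   2.  78.   0.  99. -22.]
```

View pics/c2.png

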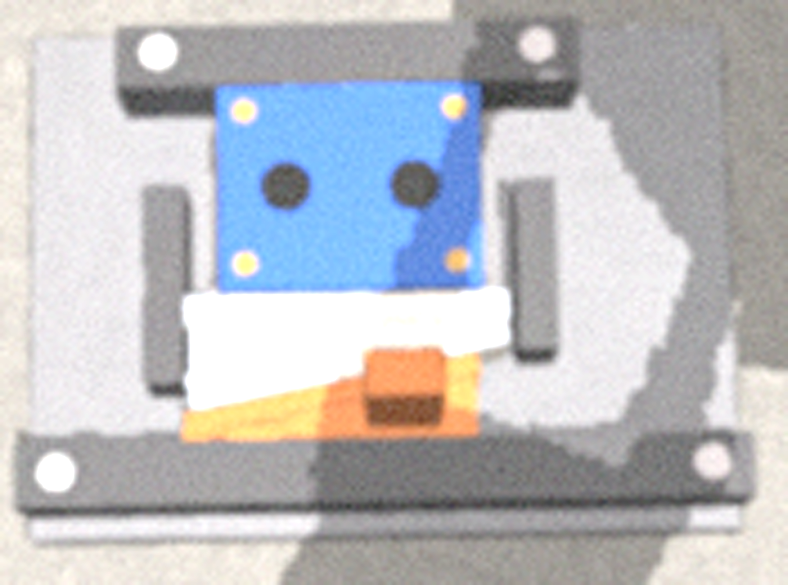

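View pics/c3.png

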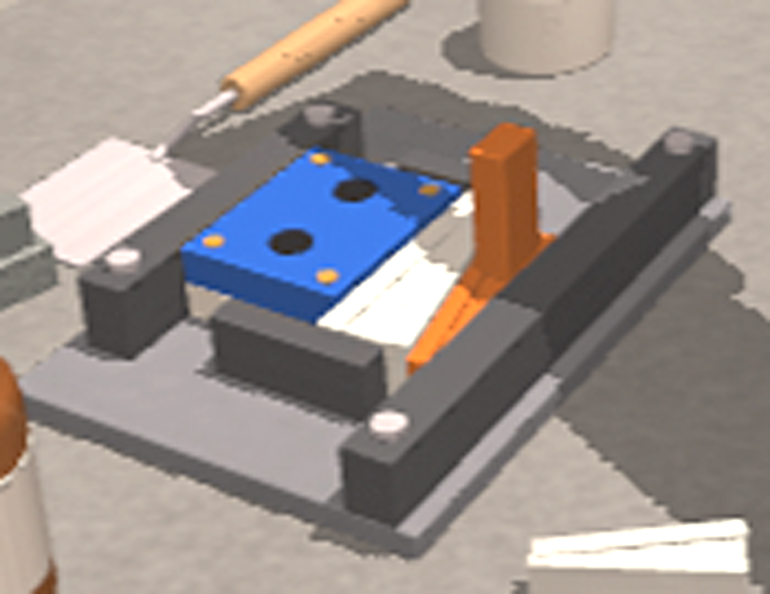

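The bar's flat face now meets the mould at crop row 290 with no gap, and the mould sits flat against the back stop. The fin has moved about 51 mm (crop x 572 to 404), which fits the expected jam. The gripper is clear, so I'm handing in.

```bash
python3 -c "
from rig import robot
print(robot.hand_in())"
```

```text
the job is handed in; nothing more can be done
None
```

The wedge was pushed in until it jammed at about 23 N (more than the suggested 13 N), the bar holds the mould flat against the back stop, the gripper is clear, and the job was handed in at about 7 s.

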